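# Reset the jammed rivet setter with a stylus

## Robot

A 6-joint arm with a two-finger parallel gripper is mounted at the origin on the work surface. World frame = base frame: x ahead of the robot, y to its left, z up, the work surface at z = 0. Lengths are in mm, angles in degrees, forces in N, time in s.
With the tool pointing down it reaches from about 300 to 850 mm from the base axis. Payload 4.2 kg.
Tool frame: the origin (TCP) lies on the centre line of the jaws, within the pads' length; the fingertips stand env.nose_length ahead of it and the grasp point (between the pads) lies 2 mm behind it (env.nose_length is the distance from the TCP to the fingertips, in mm); z points along the fingers, y is the direction in which the jaws open and shut (so a half turn about z gives the same grasp; the last joint's range is limited). The gripper opens to 91 mm and grips with 3 to 60 N. Pads are 32 mm wide; open, the fingers measure 118 mm over their backs; the gripper's body (76 mm by 178 mm) begins 60 mm behind the grasp point.
Start: joints at [-75.745, 18.312, 89.639, -0, 72.044, -1.146], TCP at [152.708, -554.366, 230.976] pointing down, gripper open.
Joint ranges: [-177.97, 177.97], [-48.28, 115.42], [12.27, 149.76], [-77.06, 257.06], [2.81, 150.46], [-146.56, 146.56]. Speed limits (degrees/s): [147.25, 147.25, 180, 180, 180, 180].

## Interface

Orientations are given as [roll, pitch, yaw] about the fixed x, y, z axes, in that order (R = Rz(yaw) Ry(pitch) Rx(roll)).
In Python, from workcell import env gives the robot as it stands. The module is installed in compiled form; this text tells all that it offers.
- The arm moves only by the tool jog_arm, never from a script. Its argument "deltas" is a list that holds one entry, the list of rows, each a list of 5 numbers: the shift along the tool's x, y, z in m, then the turn about the tool's z in degrees, then the finger opening in m, from 0 to 0.0912. A call has 1 to 20 rows; each row is the pose to reach, as a shift and turn from the pose commanded when the call began, along the tool's axes at that moment; what a row does not reach only later rows make up. A row lasts 1/12 s, in which the tool goes at most 41.7 mm and 7.16 degrees, less where a joint would pass 70% of its speed; a pose out of reach is approached as far as the arm can. A call with a gripper value outside its range is refused whole. The fingers move at their own pace and stop on an object; "grip_force" is the grip in N (left out, the last holds). Time passes only in rows, so rows that repeat a pose let the fingers close. It gives the time, the measured TCP pose, the force and the opening at its end, in the units of the state.
- env.state(): the state, without advancing time (a new reading comes with each control period).
- env.grab_frame(name): name is "scene" or "top" or "wrist"; returns the picture (420x560x3 uint8, red, green, blue); there is no depth.
- env.camera_params(name): a dict with "fx", "fy", "cx", "cy" (pixels), "xyz" and "orientation" of the camera in the world. Camera axes: x right, y down, z forward; pixel columns grow to the right and rows downward; lengths in mm; the calibration is good to about 2 mm. A picture is of the moment at which its call begins: read the wrist's pose just before it. camera_params takes no time and is no camera call; for the wrist camera it gives the pose at the moment of the call.
- env.job_done(): hands the job in, once; it reports no verdict.
Trained networks look in the newest picture that a camera, given by its name, has taken for a name from the list of things; names that differ only in an ending like _2 or _b are one class to them, and where a whole thing is asked for, a point or a joint stands for the part that bears it (a point fixed in the world has none). Each returns a list of dicts, best first, with "conf" (0 to 1); they miss things now and then, are a little off and sometimes report something else, mostly with a low value. They report only what shows in the picture. A call takes as long as a camera call.
- env.look_for(camera, label): "xyz" ([x, y, z] in mm, in world coordinates, good to about 4 mm: the middle of the surface that is visible of it).
The state is a dict: "time_s": time; "qpos": joint angles; "qvel": joint speeds; "effort": joint torques, N m; "ee_pos": TCP position; "ee_rot": TCP orientation; "force": force on the tool from outside, world axes, zero at the start; "torque": the same for the moment, N m; "gripper_width": finger opening in mm.
Only numpy, scipy, OpenCV 4.12 (cv2) and the standard library are available. Lean on these libraries where they do the work, as an engineer would, in place of code of your own. Each camera call takes 0.05 s, during which the arm holds its last target.

## Task

The rivet setter has jammed: pinch its trigger together with the fixed grip until the trigger is fully squeezed, then let the trigger spring all the way back out. Then lift the stylus (the slim wooden-handled one) out of the tool block, put its steel tip down through the round hole in the lid of the control unit and push the recessed reset button all the way down with it. Finish like that, still gripping the stylus upright and holding the button down; leave the punch, jar and tin where they are.

Things in the scene. Friction and masses are not known exactly. Their poses are not given: they have to be found in the camera images.
- setter: Bench rivet setter, pistol-shaped, fixed lying on its side in a low cradle (170 mm along y). Origin: on the table under its middle; z up. Grey barrel, 50 mm diameter, along its y axis, centred at x = +45, z = 60 mm, from y = -95 to +100 mm (steel nose at +y); barrel top 85 mm high. The grip sticks out from the barrel along -x with the black trigger beside it on the grip's +y side. The setter and the control unit may stand on either side of the tool block (left or right).
- grip: The setter's fixed pistol grip, a level bar along its x axis (axes parallel to the setter's): 28 mm wide (y), 34 mm thick (z, 43 to 77 mm above the table), from x = +20 to -80 mm; the last 12 mm at -x is a butt 36 mm wide. Origin: on its midline, 60 mm above the table.
- grip_mid (a point): On the grip's midline, 40 mm from its origin towards the butt: level with the middle of the trigger, 60 mm above the table. Its x axis points to the barrel, y to the trigger side.
- trigger_pad (a point): On the outer (+y) face of the trigger, 52 mm from its hinge: the place for a finger; moves with the trigger. The trigger is an upright-faced black bar 68 mm long, 12 mm thick, 22 mm high (49 to 71 mm above the table). Its free end points to the butt. Grip and trigger together are about 58 mm wide here when released, 43 mm when squeezed; both can be straddled from above, with free space round them.
- trigger (a joint): Trigger angle about its vertical hinge, which lies beside the barrel (in the grip's frame at x = +12, y = +23 mm): 0 released (leaning out 0.28 rad from the grip), 0.28 rad fully squeezed against its stop, parallel to the grip. Spring-returned; takes about 8 N at the pad to squeeze fully.
- control_unit: Grey steel control unit, fixed: 150 (x) x 170 (y) x 70 mm high box. Origin: underside centre; z up. On the lid: a round hole with a thin steel rim, a dark display beside it, and black vent slots in the +x half.
- reset_hole (a point): Centre of the round hole, at the lid's upper face, 70 mm above the table; at x = -20, y = +40 mm of the control unit. The hole is 20 mm in diameter through a 6 mm lid, open space below. The reset button, a white disc of 32 mm diameter, lies under it, its top 26 mm below the lid's upper face.
- reset_button (a joint): How far the reset button is pushed down: 0 released, 0.006 m fully down against its stop. Spring: starts to move at 1.8 N, fully down at 6 N; springs back when let go.
- button_top (a point): Centre of the reset button's upper face; moves down with it.
- tool_block: Pale wooden block, fixed: 55 (x) x 130 (y) x 70 mm high, two sockets of 12 mm diameter at y = +35 and -35 mm. Origin: underside centre; z up. Stylus and punch stand in the sockets, either way round.
- stylus: Loose stylus, standing upright in a socket of the block. Origin at its tip, z along it towards the handle. Steel shank 7 mm diameter, 60 mm long, round tip; then a round handle of 18 mm diameter from 60 to 138 mm (brass ferrule for the first 12 mm, then wood) with a domed top ending at 147 mm. It rests on the ferrule's shoulder, so the tip is 10 mm above the table and the handle stands from 70 to 157 mm above it. About 60 g.
- stylus_tip (a point): The stylus's tip (the body's origin); z axis points up towards the handle.
- stylus_handle (a point): Middle of the stylus's handle, 105 mm from the tip.
- punch: Loose steel stamping punch standing in the block's other socket: fat head 26 mm diameter, 45 mm tall, top 115 mm above the table. Bystander. Origin at the foot of its 8 mm shank.
- jar: Loose closed jar, 60 mm diameter, 75 mm high, nearer the robot. Bystander. Origin: underside centre.
- tin: Loose open tin 80 x 110 x 24 mm, beyond the tool block. Bystander. Origin: underside centre.

How it is judged:
By the outcome, as a careful person would: the job done as asked, in the order asked, and still so for the second after the job is handed in, while the arm keeps its last pose, push and grip.
It also fails if it takes over 58 s, if anything falls off the work surface, if the arm or the gripper's body presses on something with over 40 N, if the wrist force passes 120 N, or if a joint passes its speed limit or range.

## Working session

There is one attempt and no reset: what is moved stays moved. The work goes in short steps, Python scripts to look and compute and a tool call to move; the robot and the scene stay as the last step left them, time stands still between calls to the robot, and variables do not carry over. Pictures are saved under pics/ and viewed, and the job is handed in when it is done.

Besides the shell and the picture viewer there is one more tool, called after "Call:" as name(argument=value, ...), one argument or row to a line, values as JSON. jog_arm: Moves the arm, as the interface text tells. Its arguments: {"type":"object","properties":{"deltas":{"type":"array"},"grip_force":{"type":"number"}},"required":["deltas"]}

```bash
mkdir -p pics; cat > h.py <<'E'
import numpy as np, cv2
from workcell import env
from scipy.spatial.transform import Rotation as R
def snap(cam,name):
    im=env.grab_frame(cam); cv2.imwrite(f'pics/{name}.png',im[:,:,::-1]); return im
def ray(cam,u,v,z,P=None):
    p=P or env.camera_params(cam)
    Rm=R.from_euler('xyz',p['orientation'],degrees=True).as_matrix()
    d=Rm@np.array([(u-p['cx'])/p['fx'],(v-p['cy'])/p['fy'],1]); o=np.array(p['xyz'])
    return o+d*(z-o[2])/d[2]
def proj(cam,X,P=None):
    p=P or env.camera_params(cam)
    Rm=R.from_euler('xyz',p['orientation'],degrees=True).as_matrix()
    c=Rm.T@(np.array(X)-np.array(p['xyz'])); return p['cx']+p['fx']*c[0]/c[2],p['cy']+p['fy']*c[1]/c[2]
E
python3 - <<'E'
from h import *
print(env.state()); print(env.nose_length)
for c in('top','scene','wrist'): print(c,env.camera_params(c))
snap('scene','s0');snap('top','t0')
for l in ['setter','grip','trigger','trigger_pad','control_unit','tool_block','stylus','punch','jar','tin','reset_button']:
    print(l,[(np.round(d['xyz']),round(d['conf'],2)) for d in env.look_for('top',l)][:2])
E
```

```text
{'time_s': 0.0, 'qpos': array([-7.57459881e+01,  1.83492999e+01,  8.97069186e+01, -1.16955379e-03,
        7.20423429e+01, -1.14731189e+00]), 'qvel': array([ 0.01487734,  0.03829337, -0.07487849,  0.03241876,  0.06211442,
        0.0189507 ]), 'effort': array([-1.52289402e-03, -4.12465060e+01, -2.31974548e+01,  7.24281301e-02,
        4.56435978e-02, -1.47277733e-04]), 'ee_pos': array([ 152.5716479 , -553.89518674,  230.14024313]), 'ee_rot': array([-1.79901436e+02, -8.61761076e-04,  1.54016846e+01]), 'force': array([-0.50123672,  0.29617916, -0.41079772]), 'torque': array([-0.0090186 , -0.00994831,  0.05685677]), 'gripper_width': 91.13885046787726}
17.0
top {'fx': 407.8738227840357, 'fy': 407.8738227840357, 'cx': 279.54763649060067, 'cy': 208.7633589618949, 'xyz': array([ 361.92532359,  -14.23304342, 1086.75102138]), 'orientation': array([-168.19655427,   -0.27302694,  -87.55341331])}
scene {'fx': 421.4244525226299, 'fy': 421.4244525226299, 'cx': 282.89819221926984, 'cy': 219.82180851034892, 'xyz': array([847.56550707, 485.12619203, 757.79896602]), 'orientation': array([-139.81211009
[... 213 characters left out ...]
tion': array([ 1.65141703e+02,  7.62817515e-02, -7.45825664e+01])}
setter [(array([518., 291.,  73.]), 0.89)]
grip [(array([452., 251.,  78.]), 0.95), (array([ 476., -250.,   70.]), 0.42)]
trigger [(array([776., -10.,  -1.]), 0.74), (array([473., 287.,  73.]), 0.72)]
trigger_pad [(array([475., 288.,  71.]), 0.7)]
control_unit [(array([ 482., -247.,   72.]), 0.71)]
tool_block [(array([541.,  13.,  71.]), 0.82)]
stylus [(array([553.,  48., 146.]), 0.44)]
punch [(array([550., -22., 112.]), 0.69)]
jar [(array([475., 285.,  74.]), 0.66), (array([364.,   5.,  74.]), 0.61)]
tin [(array([779.,  -5.,  -1.]), 0.94)]
reset_button [(array([ 480., -211.,   44.]), 0.59), (array([520., 294.,  72.]), 0.35)]
```

View pics/t0.png

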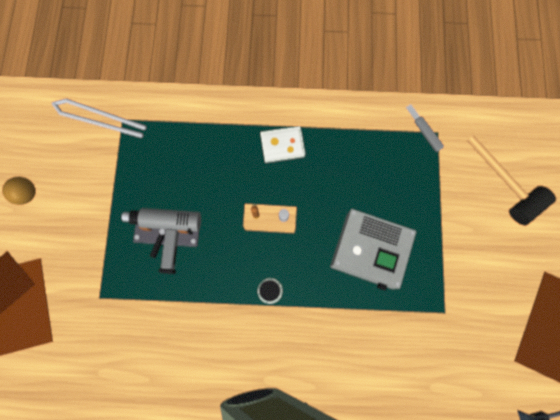

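View pics/s0.png

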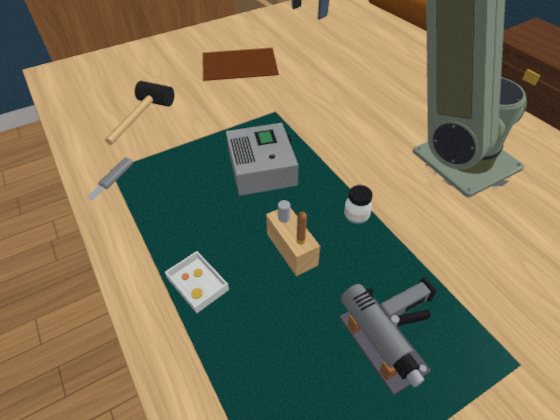

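```bash
python3 - <<'E'
import cv2
im=cv2.imread('pics/t0.png')
a=im[100:260,100:240]; cv2.imwrite('pics/ta.png',cv2.resize(a,None,fx=4,fy=4,interpolation=cv2.INTER_CUBIC)[:600])
b=im[130:280,230:420]; cv2.imwrite('pics/tb.png',cv2.resize(b,None,fx=4,fy=4,interpolation=cv2.INTER_CUBIC))
E
```

```text
(no output)
```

View crops.

The top view shows the setter on the left (~165,235), with its grip pointing down at the image and the trigger on the left of it. The block is at (270,218), with the stylus in the left socket at (255,211) and the punch at (284,215). The control unit is on the right at (375,250), hole near (357,251).

View pics/ta.png

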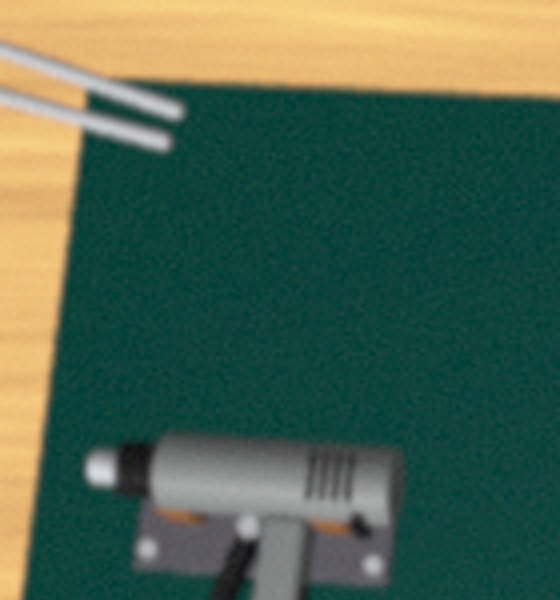

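View pics/tb.png

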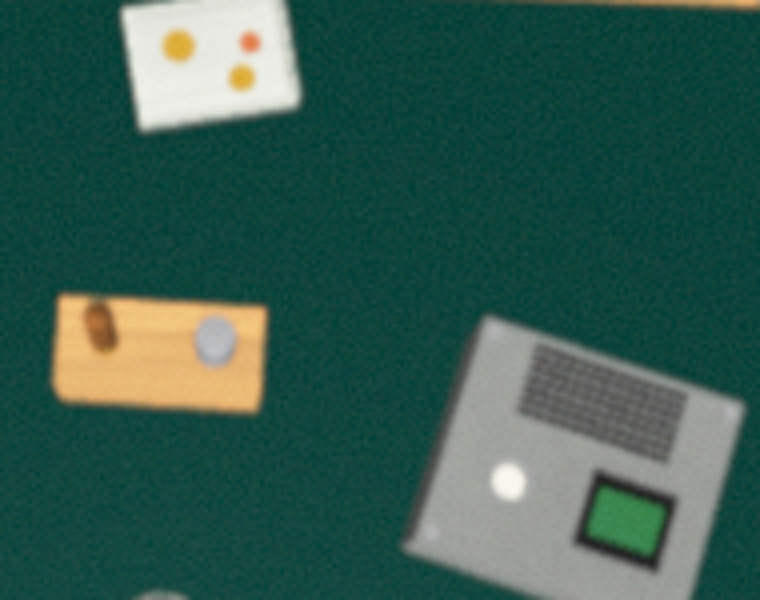

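```bash
python3 - <<'E'
from h import *
f=lambda u,v:(100+u/4,100+v/4)
for n,p,z in [('barrel edge L',f(165,432),70),('barrel edge R',f(400,450),70),('nose',f(98,468),60),('rear',f(395,488),60),('grip root',f(285,525),77),('butt',(167.5,269),77)]:
    print(n,np.round(ray('top',*p,z)[:2],1))
g=lambda u,v:(230+u/4,130+v/4)
for n,p,z in [('hole/button',g(509,481),58),('UL',g(487,316),70),('UR',g(746,402),70),('LL',g(404,548),70),('blkUL',g(58,295),70),('blkUR',g(267,307),70),('blkLL',g(58,402),70),('blkLR',g(260,412),70),('sty base',g(104,347),72),('sty top',g(97,312),150),('punch',g(215,340),115)]:
    print(n,np.round(ray('top',*p,z)[:2],1))
E
```

```text
barrel edge L [561.  341.5]
barrel edge R [555.9 191.4]
nose [537.7 385.1]
rear [533.  194.6]
grip root [503.8 257.7]
butt [410.3 257.8]
hole/button [ 478.6 -210.6]
UL [ 581.8 -193.9]
UR [ 533.5 -357.6]
LL [ 432.9 -143.5]
blkUL [583.6  79.9]
blkUR [581.6 -53.6]
blkLL [514.7  75.8]
blkLR [513.9 -51.5]
sty base [550.8  48.6]
sty top [556.9  49. ]
punch [550. -21.]
```

```bash
cat >> h.py <<'E'
def plan(X,yaw=None,quiet=False):
    s=env.state(); M=R.from_euler('xyz',s['ee_rot'],degrees=True).as_matrix()
    d=M.T@(np.array(X)-s['ee_pos'])
    t=0 if yaw is None else (s['ee_rot'][2]-yaw+180)%360-180
    print('delta m',np.round(d/1000,4),'turn',round(t,2),'rows',np.linalg.norm(d)/41.7,abs(t)/7.16)
E
python3 -c "
from h import *
plan([445,272,230],-1.5)"
```

```text
delta m [ 0.5013 -0.719   0.0009] turn 16.9 rows 21.019528016217752 2.3606321820973077
```

Call:
jog_arm(
  deltas=[
    [[0.501,-0.719,0,17,0.091],[0.501,-0.719,0,17,0.091],[0.501,-0.719,0,17,0.091],[0.501,-0.719,0,17,0.091],[0.501,-0.719,0,17,0.091],[0.501,-0.719,0,17,0.091],[0.501,-0.719,0,17,0.091],[0.501,-0.719,0,17,0.091],[0.501,-0.719,0,17,0.091],[0.501,-0.719,0,17,0.091],[0.501,-0.719,0,17,0.091],[0.501,-0.719,0,17,0.091],[0.501,-0.719,0,17,0.091],[0.501,-0.719,0,17,0.091],[0.501,-0.719,0,17,0.091],[0.501,-0.719,0,17,0.091],[0.501,-0.719,0,17,0.091],[0.501,-0.719,0,17,0.091],[0.501,-0.719,0,17,0.091],[0.501,-0.719,0,17,0.091]],
  ],
)

```text
time_s: 2.32
ee_pos: [430.6, 233.6, 231.1]
ee_rot: [180.0, -0.0, -1.5]
force: [0.8, 0.0, 0.4]
gripper_width: 90.7
```

```bash
python3 -c "
from h import *
plan([445,272,230],-1.5);print(env.state()['ee_pos'],env.state()['ee_rot'])"
```

```text
delta m [ 0.0134 -0.0387  0.0011] turn -0.05 rows 0.982929131248431 0.006297407203040733
[430.58379185 233.64584002 231.07673907] [ 1.79997436e+02 -3.46416858e-02 -1.54508944e+00]
```

Call:
jog_arm(
  deltas=[
    [[0.012,-0.038,0,0,0.091],[0.012,-0.038,0,0,0.091],[0.012,-0.038,0,0,0.091],[0.012,-0.038,0,0,0.091]],
  ],
)

```text
time_s: 2.65
ee_pos: [443.0, 268.5, 230.5]
ee_rot: [179.9, 0.1, -1.6]
force: [-0.0, -0.3, 0.7]
gripper_width: 90.9
```

```bash
python3 - <<'E'
from h import *
import json
P=env.camera_params('wrist'); snap('wrist','w1')
json.dump({k:(v.tolist() if hasattr(v,'tolist') else v) for k,v in P.items()},open('w1.json','w'))
print(env.state()['ee_pos'])
for l in ['grip','trigger','trigger_pad','grip_mid','setter']:
    print(l,[(np.round(d['xyz'],1),round(d['conf'],2)) for d in env.look_for('wrist',l)][:2])
E
```

```text
[442.9551134  267.98639416 230.78998726]
grip [(array([454.9, 260.4,  76.4]), 0.62), (array([552.5,  60.1, 103.4]), 0.43)]
trigger [(array([474.6, 286.7,  75.4]), 0.74)]
trigger_pad [(array([526.8, 291.6,  74.7]), 0.69), (array([475.5, 289.6,  64.5]), 0.65)]
grip_mid [(array([459.2, 262.9,  75.9]), 0.78)]
setter [(array([551.9,  61.8, 106.4]), 0.75), (array([528.1, 291.1,  76.7]), 0.66)]
```

View pics/w1.png

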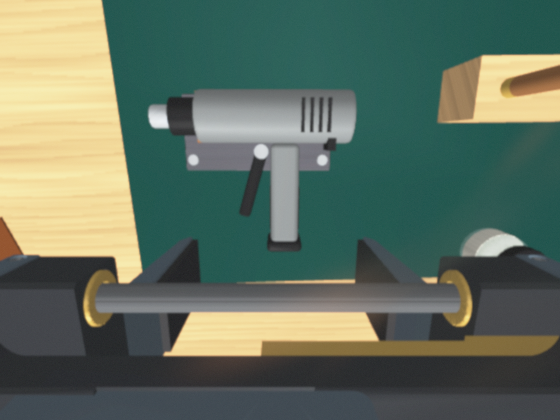

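Wrist view: the grip runs from (285,146) to (285,248), the trigger's free end is at (246,213), and its hinge pin is at (261,152). The barrel is level in the picture.

```bash
python3 - <<'E'
from h import *
import json
P=json.load(open('w1.json'))
for n,p,z in [('hinge',(261,152),74),('trig end',(246,213),71),('grip top L',(272,150),77),('grip top R',(298,150),77),('grip low L',(271,233),77),('grip low R',(299,233),77),('butt end L',(268,244),77),('butt end R',(301,244),77),('barrel near L',(200,142),60),('barrel near R',(350,142),60),('barrel far L',(200,91),70),('barrel far R',(350,91),70)]:
    print(n,np.round(ray('wrist',*p,z,P)[:2],1))
im=cv2.imread('pics/w1.png')[80:270,140:370]; cv2.imwrite('pics/w1c.png',cv2.resize(im,None,fx=3,fy=3,interpolation=cv2.INTER_CUBIC))
E
```

```text
hinge [501.1 281. ]
trig end [440.2 299. ]
grip top L [502.8 270.3]
grip top R [502.1 245.4]
grip low L [419.9 273.9]
grip low R [419.1 245.2]
butt end L [408.1 277.4]
butt end R [407.1 243.3]
barrel near L [512.  342.4]
barrel near R [507.9 192.1]
barrel far L [558.1 335.9]
barrel far R [554.4 195.8]
```

View pics/w1c.png

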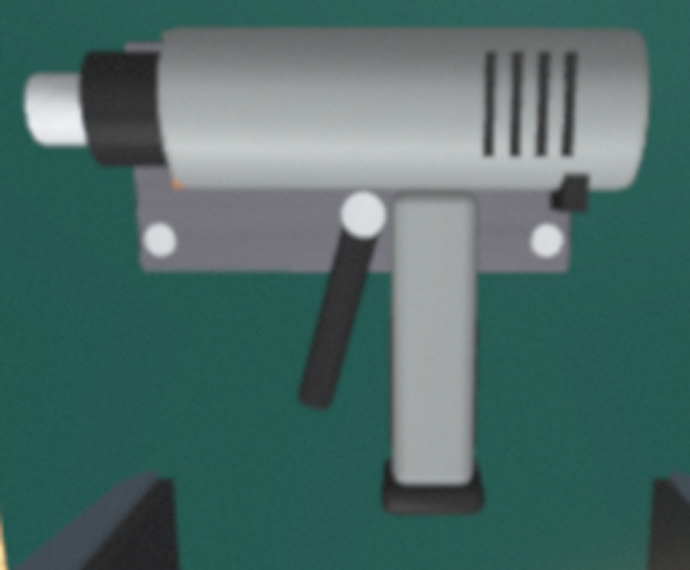

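```bash
python3 -c "
from h import *
plan([449,273.5,60],-1.5)"
```

```text
delta m [ 0.0053 -0.0056  0.1713] turn -0.18 rows 4.112108444315702 0.025030526211398788
```

Call:
jog_arm(
  deltas=[
    [[0.006,-0.005,0.04,0,0.091],[0.006,-0.005,0.08,0,0.091],[0.006,-0.005,0.11,0,0.091],[0.006,-0.005,0.13,0,0.091],[0.006,-0.005,0.14,0,0.091],[0.006,-0.005,0.15,0,0.091],[0.006,-0.005,0.16,0,0.091],[0.006,-0.005,0.17,0,0.091],[0.006,-0.005,0.17,0,0.091],[0.006,-0.005,0.17,0,0.091]],
  ],
)

```text
time_s: 3.78
ee_pos: [449.8, 273.9, 61.0]
ee_rot: [-180.0, -0.0, -1.6]
force: [0.1, -0.9, -0.4]
gripper_width: 90.8
```

```bash
python3 - <<'E'
from h import *
snap('wrist','w2');snap('scene','s2')
print(env.state()['ee_pos'])
E
```

```text
[450.20496992 274.1362786   61.66425698]
```

View pics/w2.png

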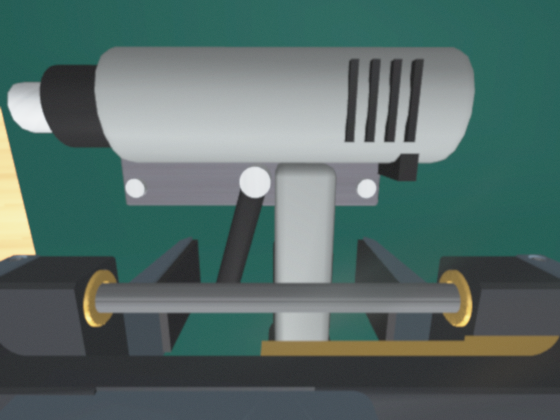

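View pics/s2.png

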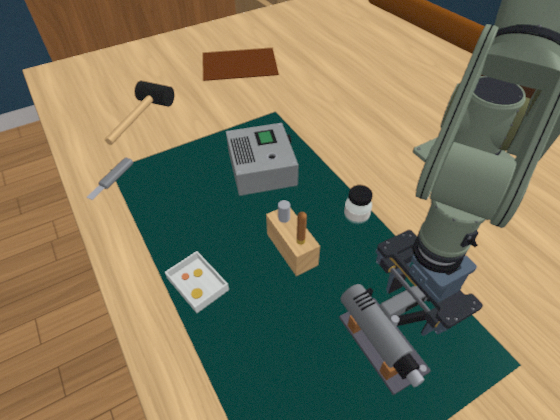

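The fingers now straddle the grip and trigger (fingers at ~(175,290) and (385,290), trigger and grip between them). I'll centre on the squeezed width while closing.

Call:
jog_arm(
  deltas=[
    [[0,0.002,0,0,0.08],[0,0.004,0,0,0.07],[0,0.006,0,0,0.06],[0,0.007,0,0,0.052],[0,0.007,0,0,0.046],[0,0.007,0,0,0.04],[0,0.007,0,0,0.035],[0,0.007,0,0,0.035],[0,0.007,0,0,0.035],[0,0.007,0,0,0.035],[0,0.007,0,0,0.035],[0,0.007,0,0,0.035],[0,0.007,0,0,0.035],[0,0.007,0,0,0.035]],
  ],
  grip_force=22,
)

```text
time_s: 5.05
ee_pos: [448.3, 268.7, 61.0]
ee_rot: [-179.8, 0.1, -1.7]
force: [-4.5, 9.1, 0.1]
gripper_width: 42.5
```

```bash
python3 - <<'E'
from h import *
snap('wrist','w3')
s=env.state();print(s['ee_pos'],s['force'],s['gripper_width'])
E
```

```text
[448.32294593 268.6871395   61.011861  ] [-4.15702849  9.31253036  0.15787859] 42.83986578782647
```

View pics/w3.png

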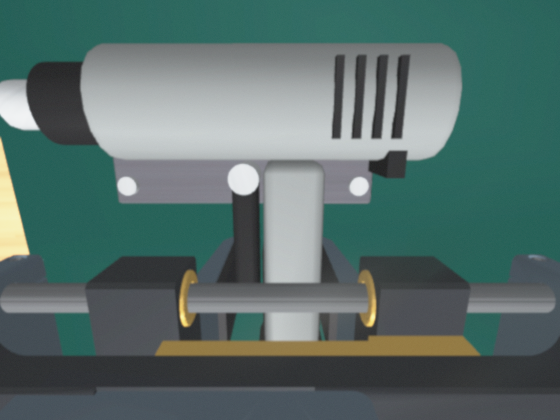

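Width is 42.7 mm and the trigger is parallel to the grip at (246,190–280). I'll confirm the stop with more force, then release.

Call:
jog_arm(
  deltas=[
    [[0,-0.001,0,0,0.035],[0,-0.002,0,0,0.035],[0,-0.002,0,0,0.035],[0,-0.002,0,0,0.035],[0,-0.002,0,0,0.035],[0,-0.002,0,0,0.035]],
  ],
  grip_force=34,
)

```text
time_s: 5.6
ee_pos: [448.3, 268.7, 61.0]
ee_rot: [180.0, 0.1, -1.6]
force: [-5.7, 2.0, 3.6]
gripper_width: 43.0
```

Call:
jog_arm(
  deltas=[
    [[0,0,0,0,0.091],[0,-0.001,0,0,0.091],[0,-0.002,0,0,0.091],[0,-0.003,0,0,0.091],[0,-0.005,0,0,0.091],[0,-0.005,0,0,0.091],[0,-0.005,0,0,0.091],[0,-0.005,0,0,0.091],[0,-0.005,0,0,0.091],[0,-0.005,0,0,0.091],[0,-0.005,0,0,0.091],[0,-0.005,0,0,0.091]],
  ],
)

```text
time_s: 6.6
ee_pos: [449.6, 273.7, 60.9]
ee_rot: [180.0, 0.0, -1.6]
force: [0.2, 0.7, 0.4]
gripper_width: 90.8
```

```bash
python3 - <<'E'
from h import *
snap('wrist','w4')
s=env.state();print(s['ee_pos'],s['force'],s['gripper_width'])
E
```

```text
[449.59507993 273.70186689  60.89173869] [-0.84488359 -0.3031889  -0.53578725] 91.03972516346371
```

View pics/w4.png

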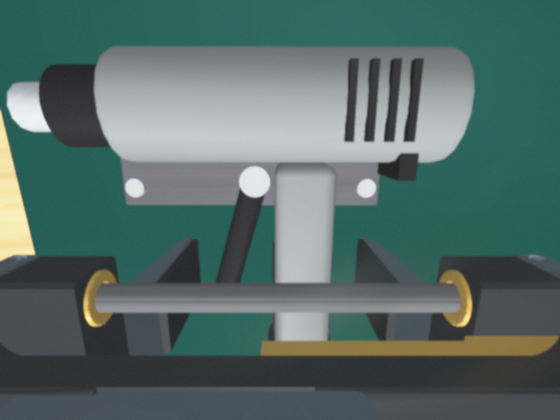

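Trigger back to its released place, identical to the earlier picture (free end behind (228,285)). Next, to the stylus.

```bash
python3 -c "
from h import *
plan([490,48,235],-1.5)"
```

```text
delta m [ 0.0467  0.2245 -0.1741] turn -0.1 rows 6.904125338955988 0.013634940120882306
```

Call:
jog_arm(
  deltas=[
    [[0,0,-0.02,0,0.091],[0,0,-0.06,0,0.091],[0,0,-0.1,0,0.091],[0,0,-0.14,0,0.08],[0,0,-0.174,0,0.06],[0.01,0.04,-0.174,0,0.05],[0.02,0.08,-0.174,0,0.05],[0.03,0.12,-0.174,0,0.05],[0.04,0.16,-0.174,0,0.05],[0.047,0.2,-0.174,0,0.05],[0.047,0.215,-0.174,0,0.05],[0.047,0.225,-0.174,0,0.05],[0.047,0.225,-0.174,0,0.05],[0.047,0.225,-0.174,0,0.05]],
  ],
)

```text
time_s: 7.82
ee_pos: [490.2, 48.0, 234.9]
ee_rot: [-180.0, 0.0, -1.6]
force: [-0.5, 0.6, 0.3]
gripper_width: 50.3
```

```bash
python3 - <<'E'
from h import *
import json
P=env.camera_params('wrist'); snap('wrist','w5')
json.dump({k:(v.tolist() if hasattr(v,'tolist') else v) for k,v in P.items()},open('w5.json','w'))
print(env.state()['ee_pos'],env.state()['ee_rot'])
for l in ['stylus','punch','stylus_handle']:
    print(l,[(np.round(d['xyz'],1),round(d['conf'],2)) for d in env.look_for('wrist',l)][:2])
for X in ([551,48,72],[551,48,157],[551,48,82]): print(proj('wrist',X,P))
E
```

```text
[490.24911903  48.52833503 234.90912256] [-1.79964070e+02  3.03350213e-03 -1.56069330e+00]
stylus [(array([552.3,  52.2, 151.6]), 0.86)]
punch [(array([554.4, -17.6, 110.1]), 0.95)]
stylus_handle [(array([557.1,  48. , 150.9]), 0.72)]
(np.float64(274.183368644066), np.float64(148.76193688392547))
(np.float64(273.04642213600494), np.float64(152.79582332287237))
(np.float64(274.08197735693136), np.float64(149.12167319104262))
```

View pics/w5.png

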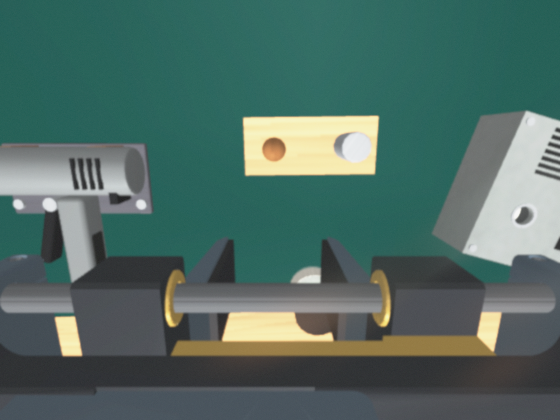

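```bash
python3 - <<'E'
from h import *
import json
P=json.load(open('w5.json'))
im=cv2.imread('pics/w5.png'); c=im[125:172,250:300]
hsv=cv2.cvtColor(c,cv2.COLOR_BGR2HSV)
m=((hsv[:,:,2]<190)&(hsv[:,:,1]>100)).astype(np.uint8)
n,l,st,ce=cv2.connectedComponentsWithStats(m); 
for i in range(1,n):
    if st[i,4]>50: print(st[i]+[250,125,0,0,0],ce[i]+[250,125], np.round(ray('wrist',*(ce[i]+[250,125]),150,P),1))
for n,p,z in [('blk UL',(244,117),70),('UR',(378,116),70),('LL',(246,175),70),('LR',(376,175),70),('punch',(353,147),115),('hole',(523,215),70)]: print(n,np.round(ray('wrist',*p,z,P)[:2],1))
cv2.imwrite('pics/w5c.png',cv2.resize(im[105:190,235:390],None,fx=5,fy=5,interpolation=cv2.INTER_CUBIC))
E
```

```text
[263 138  22  17 206] [274.60679612 144.25242718] [556.8  46.8 150. ]
blk UL [581.7  76.3]
UR [579.  -53.1]
LL [525.9  77.3]
LR [522.1 -54.2]
punch [552.  -19.5]
hole [ 476.1 -210.1]
```

View pics/w5c.png

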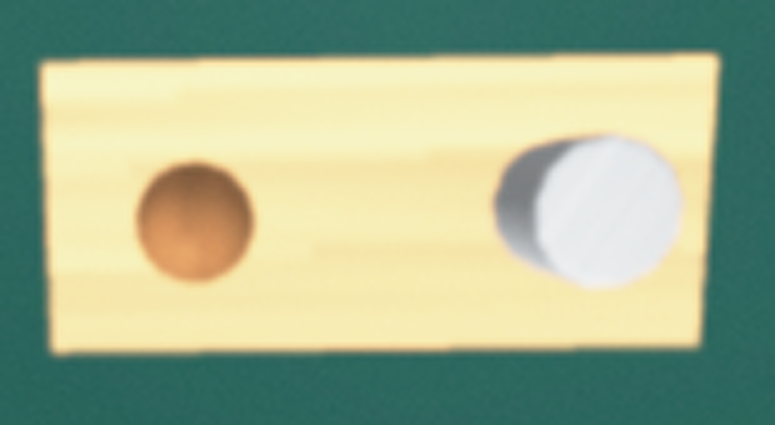

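```bash
python3 -c "
from h import *
import json
P=json.load(open('w5.json'));print(ray('wrist',274.2,149.4,148,P))
plan([553.5,47.5,112],-1.5)"
```

```text
[553.05530265  47.18897173 148.        ]
delta m [ 0.0632 -0.0003  0.1229] turn 0.01 rows 3.315034067781691 0.001671669098799505
```

Call:
jog_arm(
  deltas=[
    [[0.03,0,0,0,0.05],[0.055,0,0,0,0.05],[0.063,0,0,0,0.05],[0.063,0,0.01,0,0.05],[0.063,0,0.03,0,0.05],[0.063,0,0.06,0,0.05],[0.063,0,0.09,0,0.05],[0.063,0,0.11,0,0.05],[0.063,0,0.12,0,0.05],[0.063,0,0.123,0,0.05],[0.063,0,0.123,0,0.05],[0.063,0,0.123,0,0.05]],
  ],
)

```text
time_s: 9.02
ee_pos: [553.8, 46.1, 113.0]
ee_rot: [-180.0, -0.1, -1.6]
force: [0.4, 1.0, 0.2]
gripper_width: 50.0
```

```bash
python3 - <<'E'
from h import *
snap('wrist','w6'); s=env.state();print(s['ee_pos'],s['force'])
E
```

```text
[554.14116195  45.98541461 113.36589966] [-0.03275216 -0.10596458  0.28464268]
```

View pics/w6.png

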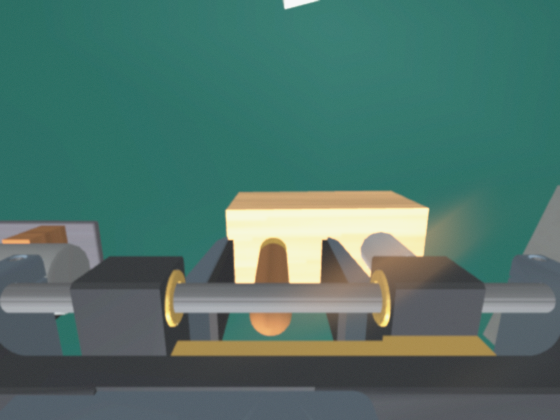

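The stylus (273,245–335) stands between the fingers, about 1.5 mm left of centre. Nudge and close.

Call:
jog_arm(
  deltas=[
    [[0,-0.0015,0,0,0.04],[0,-0.0015,0,0,0.03],[0,-0.0015,0,0,0.022],[0,-0.0015,0,0,0.016],[0,-0.0015,0,0,0.01],[0,-0.0015,0,0,0.01],[0,-0.0015,0,0,0.01],[0,-0.0015,0,0,0.01],[0,-0.0015,0,0,0.01],[0,-0.0015,0,0,0.01]],
  ],
  grip_force=35,
)

```text
time_s: 9.9
ee_pos: [553.4, 47.3, 112.1]
ee_rot: [180.0, -0.0, -1.6]
force: [0.2, 0.5, 3.1]
gripper_width: 17.5
```

Call:
jog_arm(
  deltas=[
    [[0,0,-0.005,0,0.01],[0,0,-0.02,0,0.01],[0,0,-0.04,0,0.01],[0,0,-0.07,0,0.01],[0,0,-0.1,0,0.01],[0,0,-0.1,0,0.01],[0,0,-0.1,0,0.01],[0,0,-0.1,0,0.01]],
  ],
)

```text
time_s: 10.57
ee_pos: [552.6, 47.3, 211.2]
ee_rot: [180.0, 0.1, -1.6]
force: [-0.2, 0.3, -2.0]
gripper_width: 17.5
```

```bash
python3 - <<'E'
from h import *
snap('wrist','w7');snap('scene','s7'); s=env.state();print(s['ee_pos'],s['ee_rot'],s['force'],s['gripper_width'])
im=cv2.imread('pics/s7.png')[140:300,210:370]; cv2.imwrite('pics/s7c.png',cv2.resize(im,None,fx=3.5,fy=3.5,interpolation=cv2.INTER_CUBIC))
E
```

```text
[552.27462867  47.23513323 210.27327072] [179.97563767   0.20101834  -1.60031303] [-0.1416751  -0.00087432 -0.31409305] 17.185556753604267
```

View pics/w7.png

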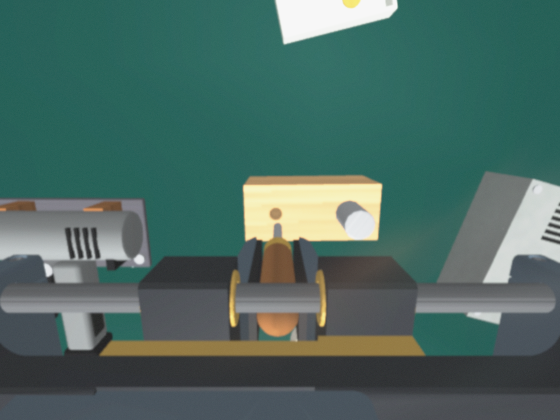

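View pics/s7c.png

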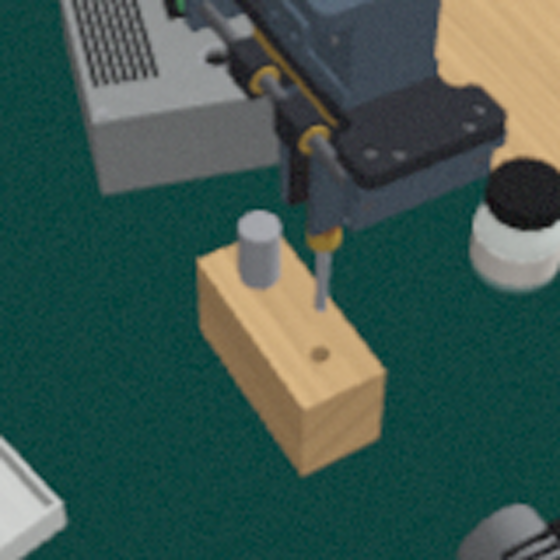

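```bash
python3 - <<'E'
from h import *
im=cv2.imread('pics/w7.png')[195:345,230:330]; cv2.imwrite('pics/w7c.png',cv2.resize(im,None,fx=4,fy=4,interpolation=cv2.INTER_CUBIC))
s=env.state();M=R.from_euler('xyz',s['ee_rot'],degrees=True).as_matrix()
for dx in(-3,0,3): print(dx,[np.round(proj('wrist',s['ee_pos']+M@np.array([dx,0,z])),1) for z in (102,42,30,-36)])
E
```

```text
-3 [array([275.6, 228.2]), array([275.2, 253.4]), array([275.1, 260.2]), array([274.1, 318.9])]
0 [array([275.6, 224.8]), array([275.2, 249.1]), array([275.1, 255.7]), array([274.1, 312.6])]
3 [array([275.6, 221.4]), array([275.2, 244.8]), array([275.1, 251.2]), array([274.1, 306.2])]
```

View pics/w7c.png

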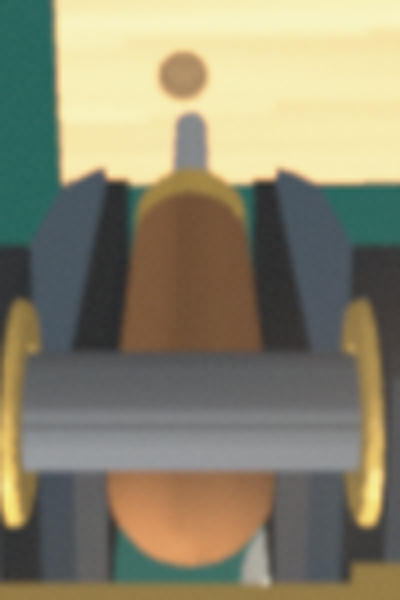

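Stylus lifted and upright; tip at (278,224) in the wrist view, handle centred on column 278. Go above the hole, high first to clear the punch.

```bash
python3 -c "
from h import *
plan([477,-210,250],-1.6)"
```

```text
delta m [-0.0682  0.2593 -0.0394] turn -0.0 rows 6.497623779849383 4.371980478055887e-05
```

Call:
jog_arm(
  deltas=[
    [[0,0,-0.02,0,0.01],[0,0,-0.04,0,0.01],[-0.01,0.03,-0.04,0,0.01],[-0.02,0.07,-0.04,0,0.01],[-0.03,0.11,-0.04,0,0.01],[-0.04,0.15,-0.04,0,0.01],[-0.05,0.19,-0.04,0,0.01],[-0.06,0.22,-0.04,0,0.01],[-0.068,0.245,-0.03,0,0.01],[-0.068,0.255,-0.01,0,0.01],[-0.068,0.259,0.01,0,0.01],[-0.068,0.259,0.016,0,0.01],[-0.068,0.259,0.016,0,0.01],[-0.068,0.259,0.016,0,0.01],[-0.068,0.259,0.016,0,0.01]],
  ],
)

```text
time_s: 11.92
ee_pos: [478.9, -209.3, 196.7]
ee_rot: [180.0, -0.1, -1.5]
force: [0.2, 0.5, -0.0]
gripper_width: 17.3
```

```bash
python3 - <<'E'
from h import *
snap('wrist','w8');snap('scene','s8');snap('top','t8'); s=env.state();print(s['ee_pos'],s['ee_rot'],s['force'],s['gripper_width'])
a=cv2.imread('pics/w8.png')[150:350,180:380]; b=cv2.imread('pics/s8.png')[60:210,190:340]
cv2.imwrite('pics/c8.png',np.hstack([cv2.resize(a,(400,400)),cv2.resize(b,(400,400),interpolation=cv2.INTER_CUBIC)]))
M=R.from_euler('xyz',s['ee_rot'],degrees=True).as_matrix()
print([np.round(proj('scene',s['ee_pos']+M@np.array([0,0,z])),1) for z in (102,42)], proj('wrist',s['ee_pos']+M@np.array([0,0,102])))
E
```

```text
[ 478.80876445 -209.43108129  196.96699814] [ 1.79949465e+02 -1.06502830e-01 -1.54751462e+00] [-0.29535577  0.03766598 -1.83398001] 17.87938592715552
[array([269.9, 148.2]), array([269.2, 127.9])] (np.float64(275.64263619609596), np.float64(224.8097057309455))
```

View pics/c8.png

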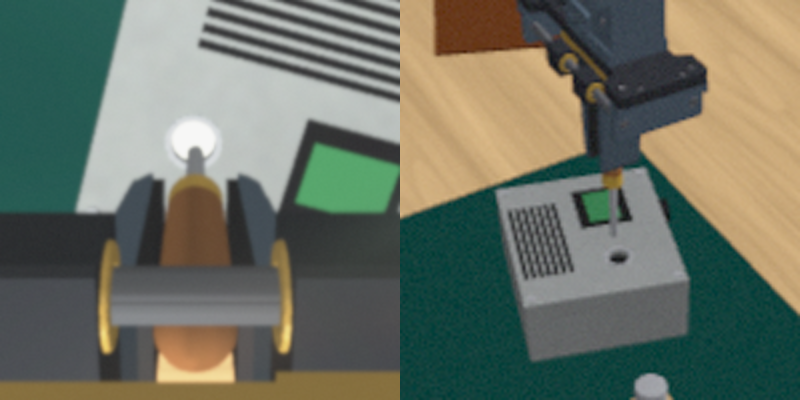

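```bash
python3 - <<'E'
from h import *
s=env.state();M=R.from_euler('xyz',s['ee_rot'],degrees=True).as_matrix()
for dx in (0,5): print([np.round(proj('wrist',s['ee_pos']+M@np.array([dx,0,z])),1) for z in (102,127)])
a=cv2.imread('pics/w8.png')[195:245,250:310]
cv2.imwrite('pics/c9.png',cv2.resize(a,None,fx=10,fy=10,interpolation=cv2.INTER_CUBIC))
E
```

```text
[array([275.6, 224.8]), array([275.8, 217.5])]
[array([275.6, 219.1]), array([275.8, 212.3])]
```

View pics/c9.png

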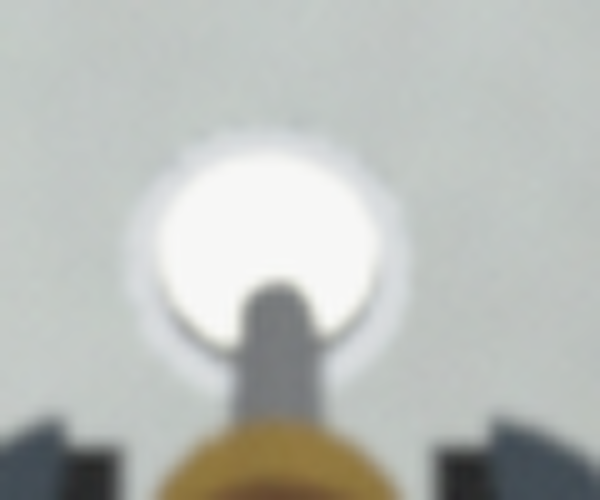

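Tip at (277.7,224), hole centre at about (276.8,221) on the lower lid plane. That means a shift of -3 mm in tool x and -1 mm in y, then down.

Call:
jog_arm(
  deltas=[
    [[-0.003,-0.001,0,0,0.01],[-0.003,-0.001,0,0,0.01],[-0.003,-0.001,0.01,0,0.01],[-0.003,-0.001,0.018,0,0.01],[-0.003,-0.001,0.022,0,0.01],[-0.003,-0.001,0.026,0,0.01],[-0.003,-0.001,0.03,0,0.01],[-0.003,-0.001,0.034,0,0.01],[-0.003,-0.001,0.038,0,0.01],[-0.003,-0.001,0.04,0,0.01],[-0.003,-0.001,0.04,0,0.01],[-0.003,-0.001,0.04,0,0.01]],
  ],
)

```text
time_s: 13.07
ee_pos: [475.2, -208.6, 155.9]
ee_rot: [180.0, 0.0, -1.6]
force: [0.1, -0.4, -0.4]
gripper_width: 17.6
```

```bash
python3 - <<'E'
from h import *
snap('wrist','w10');snap('scene','s10'); s=env.state();print(s['ee_pos'],s['ee_rot'],s['force'],s['gripper_width'])
a=cv2.imread('pics/w10.png')[180:260,240:320]; b=cv2.imread('pics/s10.png')[100:180,230:310]
cv2.imwrite('pics/c10.png',np.hstack([cv2.resize(a,(400,400)),cv2.resize(b,(400,400),interpolation=cv2.INTER_CUBIC)]))
E
```

```text
[ 475.37548319 -208.67773432  156.18441652] [ 1.79983201e+02 -3.27416776e-02 -1.60069684e+00] [ 0.53451819  0.16990517 -0.98832863] 17.718738291621122
```

View pics/c10.png

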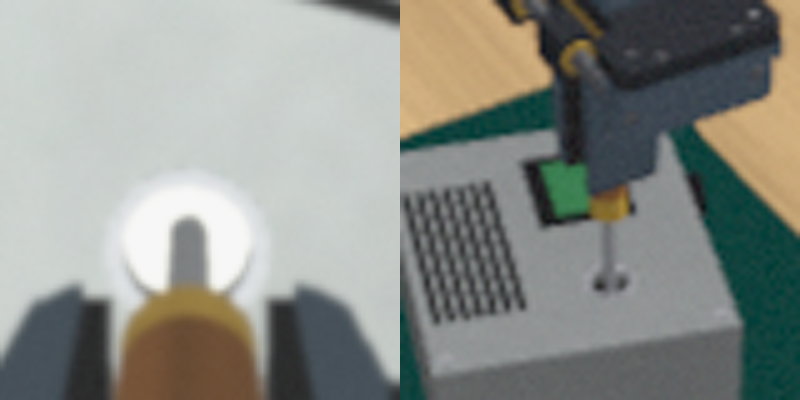

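The tip is inside the hole, centred between its sides and with no contact force. Press on.

Call:
jog_arm(
  deltas=[
    [[0,0,0.003,0,0.01],[0,0,0.006,0,0.01],[0,0,0.008,0,0.01],[0,0,0.01,0,0.01],[0,0,0.011,0,0.01],[0,0,0.012,0,0.01],[0,0,0.013,0,0.01],[0,0,0.014,0,0.01],[0,0,0.014,0,0.01],[0,0,0.014,0,0.01]],
  ],
  grip_force=45,
)

```text
time_s: 14.0
ee_pos: [475.2, -208.6, 142.2]
ee_rot: [180.0, -0.0, -1.6]
force: [-0.8, 1.3, 3.5]
gripper_width: 17.6
```

Call:
jog_arm(
  deltas=[
    [[0,0,0.001,0,0.01],[0,0,0.002,0,0.01],[0,0,0.003,0,0.01],[0,0,0.003,0,0.01],[0,0,0.003,0,0.01]],
  ],
)

```text
time_s: 14.42
ee_pos: [475.3, -208.6, 139.4]
ee_rot: [180.0, -0.0, -1.6]
force: [-2.0, 1.1, 6.6]
gripper_width: 17.5
```

Call:
jog_arm(
  deltas=[
    [[0,0,0.0005,0,0.01],[0,0,0.001,0,0.01],[0,0,0.0015,0,0.01],[0,0,0.0015,0,0.01],[0,0,0.0015,0,0.01]],
  ],
)

```text
time_s: 14.83
ee_pos: [475.4, -208.7, 139.0]
ee_rot: [180.0, -0.1, -1.6]
force: [-2.8, 1.6, 14.6]
gripper_width: 17.5
```

Call:
jog_arm(
  deltas=[
    [[0,0,0.0005,0,0.01],[0,0,0.0005,0,0.01],[0,0,0.0005,0,0.01],[0,0,0.0005,0,0.01],[0,0,0.0005,0,0.01],[0,0,0.0005,0,0.01],[0,0,0.0005,0,0.01],[0,0,0.0005,0,0.01]],
  ],
)

```text
time_s: 15.5
ee_pos: [475.5, -208.7, 138.9]
ee_rot: [180.0, -0.1, -1.6]
force: [-3.9, 1.3, 15.4]
gripper_width: 17.2
```

```bash
python3 - <<'E'
from h import *
a=snap('wrist','w11');snap('scene','s11');snap('top','t11'); s=env.state();print(s['ee_pos'],s['ee_rot'],s['force'],s['gripper_width'],s['time_s'])
a=cv2.imread('pics/w11.png')[180:260,240:320]; b=cv2.imread('pics/s11.png')[100:180,230:310]
cv2.imwrite('pics/c11.png',np.hstack([cv2.resize(a,(400,400)),cv2.resize(b,(400,400),interpolation=cv2.INTER_CUBIC)]))
E
```

```text
[ 475.49853594 -208.70539396  138.93659557] [ 1.79962172e+02 -8.74605542e-02 -1.59879993e+00] [-3.69390394  1.65741949 16.19110303] 17.35588337283908 15.65
```

View pics/c11.png

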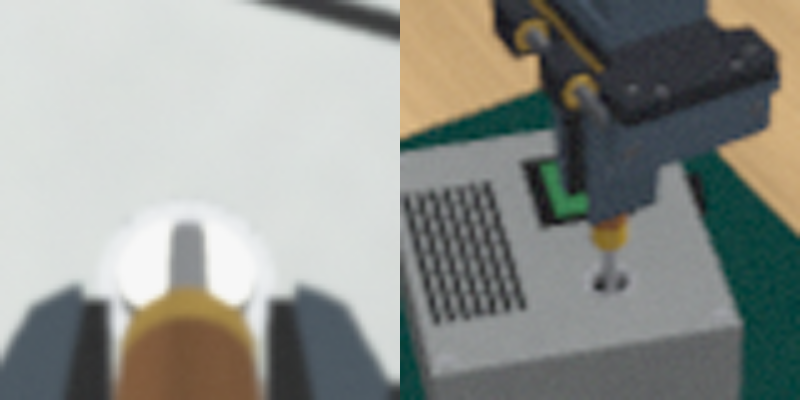

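View pics/s11.png

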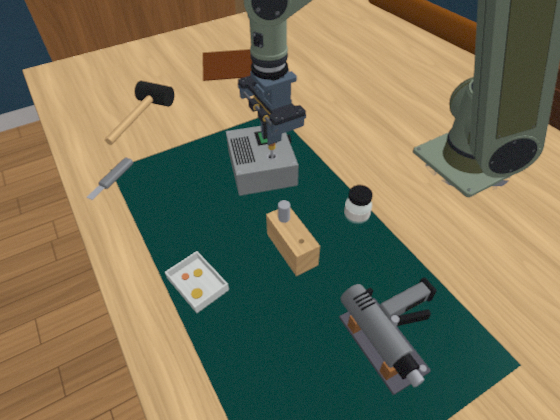

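The stylus is upright in the hole and the force holds at about 16 N, well past the button's 6 N, with the height no longer changing. The punch, jar, tin and released trigger are where they were.

```bash
python3 -c "
from h import *
print(env.job_done()); s=env.state(); print(s['ee_pos'],s['force'],s['gripper_width'],s['time_s'])"
```

```text
the job is handed in; nothing more can be done
None
the job is handed in; nothing more can be done
```

The job is done and handed in at about 15.7 s of the 58 s allowed; no verdict was reported.

- **Trigger:** I squeezed it against the grip to 43 mm. Raising the grip to 34 N closed it no further, and the picture showed it parallel to the grip. When I opened the gripper it sprang back to its released position, matching the picture from before the squeeze.
- **Stylus and button:** I lifted the stylus from the block, lowered its tip through the hole and pressed the button to its stop. In the last press the force rose from 6.6 to about 15–16 N while the tool sank only 0.4–0.5 mm, then held steady. The stylus was upright in the last pictures, and the punch, jar and tin had not moved.
- **Disagreements:**
  - The wrist camera showed the stylus about 2 mm to one side of its calibrated position. I lined up tip and hole in the same picture to get round that.
  - The tool stopped about 1 mm lower than computed, which could be measurement error or a slight slip of the stylus in the grip.
  - A sideways force of about 4 N remained at the end.

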